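Slide the tape roll between the two posts onto its mat

ROBOT

A 6-joint arm with a two-finger parallel gripper is mounted at the origin on a cart in front of the work surface, level with it; the furniture and walls round the work are solid. World frame = base frame: x ahead of the robot, y to its left, z up, the work surface at z = 0. Lengths are in m, angles in degrees, forces in N, time in s.
With the tool pointing down it reaches from about 0.4 to 0.825 m from the base axis. Payload 7 kg.
Tool frame: the origin (TCP) lies midway between the tips of the shut fingers; the grasp point (between the pads) lies 19 mm behind it (ctrl.hold_point_z is the distance from the TCP to the grasp point, in m); z points along the fingers, y is the line along which they close (so a half turn about z gives the same grasp; the last joint's range is limited). The gripper opens to 88 mm and grips with 3 to 60 N. Pads are 19 mm wide; open, the fingers measure 130 mm over their backs; the gripper's body (78 mm by 193 mm) begins 47 mm behind the grasp point.
Start: joints at [93.627, 20.546, 0.682, 0, -70.136, -16.507], TCP at [0.15, 0.658, 0.227] pointing down, gripper open.
Joint ranges: [-176.03, 176.03], [-82.01, 121.73], [-58.28, 71.71], [-173.87, 95.51], [-174.79, -0.11], [-173.66, 173.66]. Speed limits (degrees/s): [136.94, 136.94, 172.46, 180, 180, 180].

INTERFACE

Orientations are given as [roll, pitch, yaw] about the fixed x, y, z axes, in that order (R = Rz(yaw) Ry(pitch) Rx(roll)).
In Python, from plant import ctrl gives the robot as it stands.
- The arm moves only by the tool apply_moves, never from a script. Its argument "deltas" is a list of rows, each an object with "fingers": the finger opening in mm, from 0 to 87.6; "delta_pos": the shift along the tool's x, y, z in mm, a list of three; "angular": the turn, a rotation vector about the tool's x, y, z in degrees, a list of three. A call has 1 to 10 rows; each row is the pose to reach, as a shift and turn from the pose commanded when the call began, along the tool's axes at that moment; what a row does not reach only later rows make up. A row lasts 1/10 s, in which the tool goes at most 50 mm and 8.59 degrees, less where a joint would pass 70% of its speed; a pose out of reach is approached as far as the arm can. A call with a gripper value outside its range is refused whole. The fingers move at their own pace and stop on an object; the grip force is fixed at half the most. Time passes only in rows, so rows that repeat a pose let the fingers close. It gives the time, the measured TCP pose, the force, the opening and the grip force at its end, in the units of the state.
- ctrl.get_obs(): the state, without advancing time (a new reading comes with each control period).
- ctrl.snapshot(name): name is "scene" or "side" or "wrist"; returns the picture (400x640x3 uint8, red, green, blue); there is no depth.
- ctrl.camera_params(name): a dict with "fx", "fy", "cx", "cy" (pixels), "cam_to_world" (4x4, takes a point from camera to world coordinates); the wrist camera has in their place "mount" (4x4, takes a point from camera to tool coordinates, whose origin is the TCP and whose axes are the flange's). Camera axes: x right, y up, looking along -z (the intrinsics and any distortion apply to the point x, -y, -z); pixel columns grow to the right and rows downward; lengths in m; the calibration is good to about 2 mm. A picture is of the moment at which its call begins: read the wrist's pose just before it. camera_params takes no time and is no camera call.
- ctrl.close_job(): hands the job in; it is judged then, once.
The state is a dict: "clock": time; "joint_pos": joint angles; "qvel": joint speeds; "tau": joint torques, N m; "tool_pos": TCP position; "orientation": TCP orientation; "force": force on the tool from outside, world axes, zero at the start; "moment": the same for the moment, N m; "opening": finger opening in m; "gripper_force": force on a finger pad.
Only numpy, scipy, OpenCV 4.12 (cv2) and the standard library are available. Lean on these libraries where they do the work, as an engineer would, in place of code of your own. Each camera call takes 0.05 s, during which the arm holds its last target. There are 200 camera calls.

TASK

Tidy away the roll of tape: with the fingertips, push it flat along the worktop through the narrow gap between the two short steel posts, and on until it stands wholly on the round cork mat behind them. Only push it, never lift or tip it, and leave the pepper jar, the small glass and the garlic where they are.

Things in the scene. Friction and masses are not known exactly. Their poses are not given: they have to be found in the camera images.
- tape: Roll of brown packing tape lying flat, free to slide: a disc 96 mm in diameter and 48 mm high with a plain upright side, about 0.2 kg (varies). Its core looks open but is closed to the fingers. Origin: centre of its underside; z up; its yaw means nothing.
- bay: The tape bay, bolted down, cannot move: two upright steel posts with black rubber bands, each 40 mm in diameter and 55 mm high, centred 72 mm to either side of the origin along the bay's y. Each has a foot 4 mm high on its outer side, reaching 115 mm from the origin. Origin: on the worktop midway between the posts. +x points through the gap to the cork mat (roughly to the robot's left, world +y).
- gap (a point): Middle of the gap, on the worktop; same point and axes as bay. The gap is 104 mm wide with nothing in it. The tape starts on its -x side, 130 to 170 mm before it and up to 50 mm off the middle line.
- mat (a point): Centre of the round cork mat, let in flush with the worktop (no edge to catch), 130 mm in diameter, 120 mm from the gap along the bay's +x. Axes as the bay's.
- spice_jar: Pepper jar, clear with a dark lid, 44 mm in diameter, 96 mm high, loose, standing beside the bay 120 to 140 mm off its middle line. Origin: centre of its underside.
- glass_cup: Small clear glass, 49 mm in diameter at the rim, 62 mm high, loose, standing beside the bay 120 to 140 mm off its middle line, on the other side from the pepper jar (which is on which side varies). Origin: centre of its underside.
- garlic: Garlic bulb, about 51 mm wide and high, loose, 115 to 135 mm beyond the centre of the mat. Origin: centre of its underside.

How it is judged:
By the outcome, as a careful person would: the job done as asked, in the order asked, and still so for the second after the job is handed in, with the robot touching nothing.
It also fails if it takes over 45 s, if anything falls off the work surface, if the arm or the gripper's body presses on something with over 40 N, if the wrist force passes 120 N, or if a joint passes its speed limit or range.

## Working session

There is one attempt and no reset: what is moved stays moved. The work goes in short steps, Python scripts to look and compute and a tool call to move; the robot and the scene stay as the last step left them, time stands still between calls to the robot, and variables do not carry over. Pictures are saved under pics/ and viewed, at most 10 in all, crops included, and the job is handed in when it is done.

Besides the shell and the picture viewer there is one more tool, called after ">>>" as name(argument=value, ...), one argument or row to a line, values as JSON. apply_moves: Moves the arm, as the interface text tells. Its arguments: {"type":"object","properties":{"deltas":{"type":"array"}},"required":["deltas"]}

```bash
ls; mkdir -p pics
python3 - <<'E'
from plant import ctrl
import cv2, numpy as np
o=ctrl.get_obs(); print(o)
for n in ("scene","side"):
    p=ctrl.camera_params(n); print(n,p)
    cv2.imwrite(f"pics/{n}0.png",ctrl.snapshot(n)[:,:,::-1])
print(ctrl.camera_params("wrist"))
E
```

```text
pics
{'clock': 0.0, 'joint_pos': array([ 9.36254144e+01,  2.05927029e+01,  6.32835754e-01, -2.04525527e-02,
       -7.01349167e+01, -1.65056391e+01]), 'qvel': array([ 0.01404495,  0.01201056,  0.05124199,  0.00209599,  0.00944116,
       -0.1471482 ]), 'tau': array([-2.90268881e-04, -5.82716775e+01,  2.93048126e+01,  6.99684799e+00,
        6.86174812e-03, -1.63386785e-04]), 'tool_pos': array([0.15039658, 0.65752583, 0.2256002 ]), 'orientation': array([ 1.79903659e+02, -8.49753168e-03, -1.28871833e+01]), 'force': array([-0.3041185 , -0.67836104,  0.57008566]), 'moment': array([ 0.00464748, -0.01825379,  0.03861124]), 'gripper_force': 0.0, 'opening': 0.08794458833818519}
scene {'fx': 501.43966189231884, 'fy': 501.43966189231884, 'cx': 323.0461107885042, 'cy': 193.7110178709748, 'cam_to_world': array([[ 0.63397385,  0.37380906, -0.67701104, -0.27116022],
       [-0.7733312 ,  0.29963493, -0.5587287 , -0.60462335],
       [-0.00600169,  0.87777315,  0.47903892,  0.6067991 ],
       [ 0.        ,  0.        ,  0.        ,  1.        ]])}
side {'fx': 513.3905358373603, 'fy': 513.3905358373603, 'cx': 325.00562427942174, 'cy': 196.32578553597529, 'cam_to_world': array([[ 0.99980368, -0.01602371, -0.01165534,  0.55197755],
       [-0.00125175,  0.53597525, -0.84423277, -0.7928928 ],
       [ 0.01977471,  0.84408161,  0.53584997,  0.5801163 ],
       [ 0.        ,  0.        ,  0.        ,  1.        ]])}
{'fx': 321.3276793443277, 'fy': 321.3276793443277, 'cx': 310.630916247805, 'cy': 199.8543006941329, 'mount': array([[ 6.70144142e-04,  9.64496751e-01,  2.64093863e-01,
         7.08330831e-02],
       [ 9.99999112e-01, -3.42089267e-04, -1.28817670e-03,
         8.59867941e-04],
       [-1.15209856e-03,  2.64094492e-01, -9.64496123e-01,
        -1.58549764e-01],
       [ 0.00000000e+00,  0.00000000e+00,  0.00000000e+00,
         1.00000000e+00]])}
```

View pics/scene0.png

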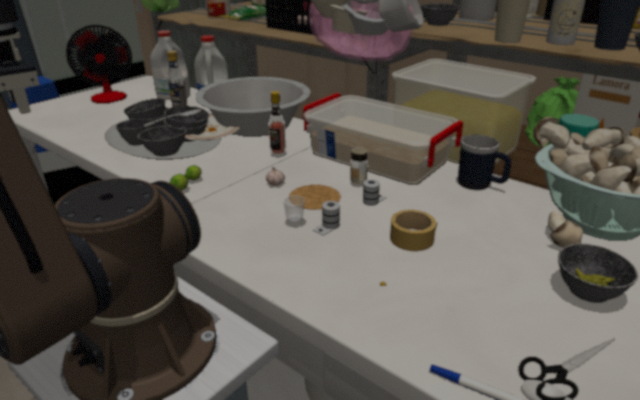

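View pics/side0.png

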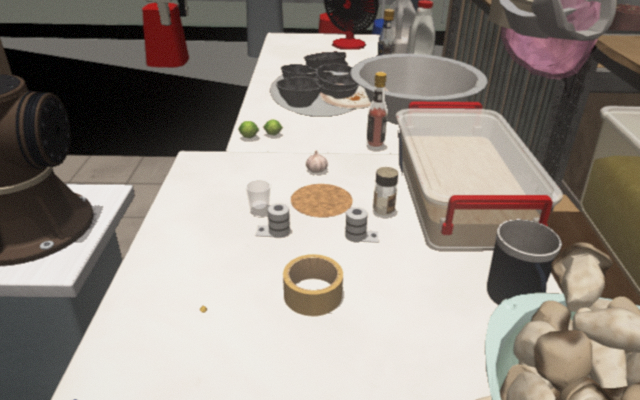

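The side view shows the tape's top rim centred near (313,272), post tops at (278,208) and (357,212), the mat at (322,200), the jar at (385,190), the glass at (259,195) and the garlic at (316,163). The path through the gap is clear.

```bash
cat > h.py <<'E'
from plant import ctrl
import cv2, numpy as np
def ray(n,uv,z,T=None):
    p=ctrl.camera_params(n); T=p.get("cam_to_world") if T is None else T
    d=np.array([(uv[0]-p["cx"])/p["fx"],-(uv[1]-p["cy"])/p["fy"],-1.])
    d=T[:3,:3]@d; o=T[:3,3]; return (o+d*(z-o[2])/d[2])[:2]
E
python3 - <<'E'
from h import *
im=cv2.imread("pics/side0.png")
for k,(uv,z) in dict(postL=((278.5,208),.055),postR=((357,211),.055),tape=((313.5,272.5),.048),jarbase=((385,209),0),glassrim=((259,183),.062),garlic=((316,165),.02)).items(): print(k,ray("side",uv,z).round(4))
hsv=cv2.cvtColor(im,cv2.COLOR_BGR2HSV)
def blob(y0,y1,x0,x1):
    m=np.zeros(im.shape[:2],np.uint8); m[y0:y1,x0:x1]=cv2.inRange(hsv[y0:y1,x0:x1],(5,70,20),(28,255,255)); return m
m=blob(180,220,285,358); c=max(cv2.findContours(m,0,2)[0],key=cv2.contourArea)
e=cv2.fitEllipse(cv2.convexHull(c)); print("mat",e,ray("side",e[0],0))
m=blob(250,320,270,360); c=max(cv2.findContours(m,0,2)[0],key=cv2.contourArea)
print("tape bbox",cv2.boundingRect(c))
big=cv2.resize(im[150:330,230:430],None,fx=4,fy=4,interpolation=cv2.INTER_CUBIC)[:600]
cv2.imwrite("pics/crop.png",cv2.resize(im[150:300,230:430],None,fx=4,fy=4,interpolation=cv2.INTER_CUBIC))
E
```

```text
postL [ 0.4779 -0.0081]
postR [ 0.6219 -0.0139]
tape [ 0.5452 -0.1778]
jarbase [0.6868 0.0765]
glassrim [0.4343 0.0681]
garlic [0.544  0.2205]
mat ((321.1085510253906, 200.02749633789062), (33.07109451293945, 61.23241424560547), 91.2954330444336) [0.55645242 0.10644172]
tape bbox (283, 254, 60, 62)
```

View pics/crop.png

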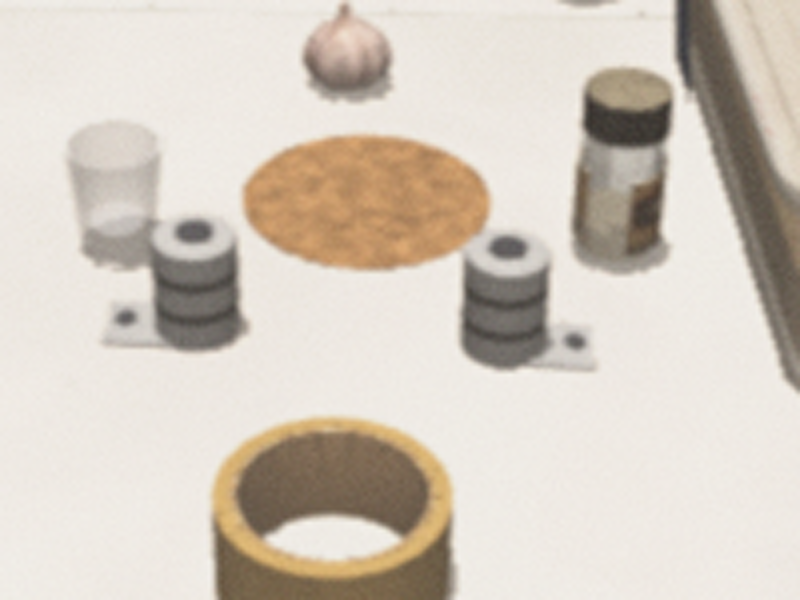

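The crop confirms it: post tops at (278.5,208) and (357,212), with the tape nearly on the middle line. The bay heading is about 87° and the jar and glass stand beside the mat. I'll swing round behind the tape.

>>> apply_moves(
  deltas=[
    {"fingers":40,"delta_pos":[37,28,0],"angular":[0,0,4]},
    {"fingers":40,"delta_pos":[74,56,0],"angular":[0,0,8]},
    {"fingers":40,"delta_pos":[111,84,0],"angular":[0,0,12]},
    {"fingers":40,"delta_pos":[148,112,0],"angular":[0,0,16]},
    {"fingers":40,"delta_pos":[185,140,0],"angular":[0,0,20]},
    {"fingers":40,"delta_pos":[222,168,0],"angular":[0,0,25]},
    {"fingers":40,"delta_pos":[260,196,0],"angular":[0,0,30]},
    {"fingers":40,"delta_pos":[297,225,0],"angular":[0,0,35]},
    {"fingers":40,"delta_pos":[335,253,0],"angular":[0,0,40]},
    {"fingers":40,"delta_pos":[372,282,0],"angular":[0,0,40]},
  ],
)

```text
clock: 1.1
tool_pos: [0.451, 0.2985, 0.2265]
orientation: [180.0, 0.0, -53.0]
force: [1.0, 0.9, -0.2]
opening: 0.04
gripper_force: 0.0
```

>>> apply_moves(
  deltas=[
    {"fingers":40,"delta_pos":[44,24,0],"angular":[0,0,4]},
    {"fingers":40,"delta_pos":[88,48,0],"angular":[0,0,8]},
    {"fingers":40,"delta_pos":[132,73,0],"angular":[0,0,12]},
    {"fingers":40,"delta_pos":[176,97,0],"angular":[0,0,16]},
    {"fingers":40,"delta_pos":[220,122,0],"angular":[0,0,20]},
    {"fingers":40,"delta_pos":[264,146,0],"angular":[0,0,24]},
    {"fingers":40,"delta_pos":[308,171,0],"angular":[0,0,28]},
    {"fingers":40,"delta_pos":[352,195,0],"angular":[0,0,32]},
    {"fingers":40,"delta_pos":[396,219,0],"angular":[0,0,36]},
    {"fingers":40,"delta_pos":[440,244,0],"angular":[0,0,40]},
  ],
)

```text
clock: 2.1
tool_pos: [0.5206, -0.1969, 0.2265]
orientation: [180.0, 0.0, -93.0]
force: [1.5, -0.4, 0.1]
opening: 0.0401
gripper_force: 0.0
```

Run:
```python
from h import *
o=ctrl.get_obs(); print(o["tool_pos"],o["orientation"],o["joint_pos"],o["clock"])
np.savez("w1.npz",p=o["tool_pos"],r=o["orientation"])
cv2.imwrite("pics/w1.png",ctrl.snapshot("wrist")[:,:,::-1])
```

```text
[ 0.52063057 -0.19687332  0.22646953] [ 1.79999663e+02  8.55240981e-03 -9.30397720e+01] [-5.63498549e-01  9.43874867e+00 -1.44467080e+01 -9.36067459e-03
 -6.61145110e+01 -2.47248322e+00] 2.1
```

View pics/w1.png

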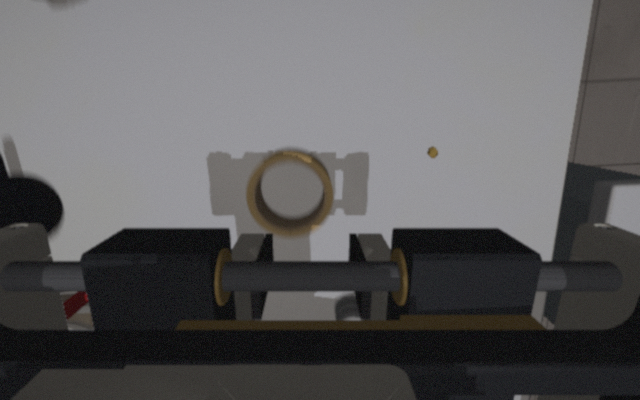

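The wrist view, with up meaning away from the gap, shows the tape ring centred near (290,193) with its edges at 247 and 334. The gripper hides the posts.

```bash
cat >> h.py <<'E'
from scipy.spatial.transform import Rotation as R
def wristT(pos,rpy):
    T=np.eye(4); T[:3,:3]=R.from_euler("xyz",rpy,degrees=True).as_matrix(); T[:3,3]=pos
    return T@ctrl.camera_params("wrist")["mount"]
E
python3 - <<'E'
from h import *
d=np.load("w1.npz"); T=wristT(d["p"],d["r"])
im=cv2.imread("pics/w1.png"); hsv=cv2.cvtColor(im,cv2.COLOR_BGR2HSV)
m=np.zeros((400,640),np.uint8); m[140:238,235:345]=cv2.inRange(hsv[140:238,235:345],(8,70,30),(30,255,255))
c=np.vstack([c for c in cv2.findContours(m,0,2)[0] if cv2.contourArea(c)>20])
(x,y),r=cv2.minEnclosingCircle(c); print(x,y,r)
for z in (.048,.0): print(ray("wrist",(x,y),z,T), ray("wrist",(x+r,y),z,T)-ray("wrist",(x-r,y),z,T))
# bay from both cameras
mid=(ray("side",(278.5,208),.055)+ray("side",(357,212),.055))/2; print("mid",mid)
for uv,z,n in (((331,206.5),.055,"postL"),((371.5,183),.055,"postR"),((413,222),.048,"tape"),((316,196),0,"mat")): print(n,ray("scene",uv,z))
E
```

```text
289.29327392578125 193.3713836669922 43.218177795410156
[ 0.54382935 -0.18535731] [-0.0932818   0.00492279]
[ 0.54767326 -0.17353619] [-0.1065679   0.00562394]
mid [ 0.54982378 -0.01267044]
postL [ 0.47429626 -0.01178635]
postR [ 0.62233333 -0.01746405]
tape [ 0.54087114 -0.17933177]
mat [0.56610872 0.10930523]
```

>>> apply_moves(
  deltas=[
    {"fingers":40,"delta_pos":[34,-10,0],"angular":[0,0,0]},
    {"fingers":40,"delta_pos":[67,-20,0],"angular":[0,0,0]},
    {"fingers":40,"delta_pos":[67,-20,40],"angular":[0,0,0]},
    {"fingers":40,"delta_pos":[67,-20,80],"angular":[0,0,0]},
    {"fingers":40,"delta_pos":[67,-20,120],"angular":[0,0,0]},
    {"fingers":40,"delta_pos":[67,-20,160],"angular":[0,0,0]},
    {"fingers":40,"delta_pos":[67,-20,185],"angular":[0,0,0]},
    {"fingers":40,"delta_pos":[67,-20,201],"angular":[0,0,0]},
    {"fingers":40,"delta_pos":[67,-20,201],"angular":[0,0,0]},
  ],
)

```text
clock: 3.05
tool_pos: [0.5353, -0.2622, 0.0226]
orientation: [179.7, 0.0, -92.9]
force: [-0.3, 0.2, 0.4]
opening: 0.0402
gripper_force: 0.0
```

>>> apply_moves(
  deltas=[
    {"fingers":40,"delta_pos":[-12,-1.5,0],"angular":[0,0,0]},
    {"fingers":40,"delta_pos":[-22,-1.5,0],"angular":[0,0,0]},
    {"fingers":40,"delta_pos":[-30,-1.5,0],"angular":[0,0,0]},
    {"fingers":40,"delta_pos":[-37,-1.5,0],"angular":[0,0,0]},
    {"fingers":40,"delta_pos":[-46,-1.5,0],"angular":[0,0,0]},
    {"fingers":40,"delta_pos":[-56,-1.5,0],"angular":[0,0,0]},
    {"fingers":40,"delta_pos":[-66,-1.5,0],"angular":[0,0,0]},
    {"fingers":40,"delta_pos":[-76,-1.5,0],"angular":[0,0,0]},
    {"fingers":40,"delta_pos":[-84,-1.5,0],"angular":[0,0,0]},
    {"fingers":40,"delta_pos":[-90,-1.5,0],"angular":[0,0,0]},
  ],
)

```text
clock: 4.05
tool_pos: [0.5435, -0.1721, 0.0256]
orientation: [180.0, -0.0, -92.9]
force: [-0.6, -2.3, 1.7]
opening: 0.0398
gripper_force: 1.1
```

Run:
```python
from h import *
o=ctrl.get_obs(); print(o["tool_pos"],o["orientation"],o["clock"],o["force"])
im=ctrl.snapshot("side")[:,:,::-1]; cv2.imwrite("pics/s1.png",im)
cv2.imwrite("pics/s1c.png",cv2.resize(im[150:300,230:430],None,fx=4,fy=4,interpolation=cv2.INTER_CUBIC))
```

```text
[ 0.54346736 -0.17211832  0.02555846] [ 1.79993088e+02 -1.91451082e-03 -9.28538057e+01] 4.05 [-0.63094355 -2.29735463  1.68348065]
```

View pics/s1c.png

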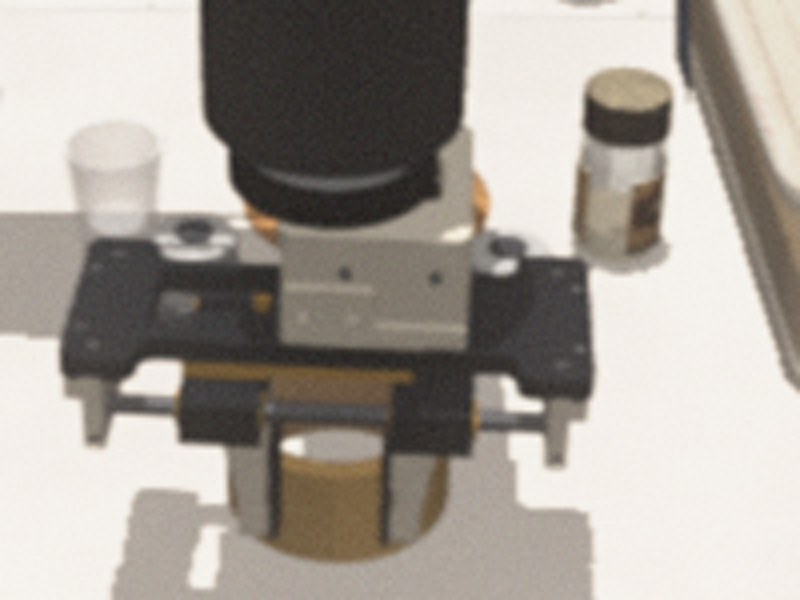

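The gripper hides most of the bay. The tape's side spans columns 228–450 of the crop, so 287–342.5 in the full picture, between the two fingers. I'll compare it numerically with the TCP and the middle line.

Run:
```python
from h import *
p=ctrl.camera_params("side")
def proj(P):
    q=np.linalg.inv(p["cam_to_world"])@np.r_[P,1]; return p["cx"]+p["fx"]*q[0]/-q[2], p["cy"]-p["fy"]*q[1]/-q[2]
crop=lambda P:((np.array(proj(P))-[230,150])*4).round(1)
im=cv2.imread("pics/s1.png"); hsv=cv2.cvtColor(im,cv2.COLOR_BGR2HSV)
m=cv2.inRange(hsv[262:288],(8,70,20),(30,255,255))
for r in (5,10,14,18,22):
    c=np.where(m[r,275:355])[0]+275; print(r+262,(c.min()-230)*4,(c.max()+1-230)*4,(c.min()+c.max()+1)/2)
for yc in (-.119,):
  for xc in (.541,.5435,.546): 
    # silhouette midpoint / bottom / for tape centred xc
    print(xc,"mid",crop([xc,yc,.024]),"L",crop([xc-.048,yc,.024]),"R",crop([xc+.048,yc,.024]),"bottom",crop([xc,yc-.048,0]))
for dx in (-.041,-.02,.02,.041): print("finger",crop([.5435+dx,-.1816,.0256]))
```

```text
267 280 448 321.0
272 280 448 321.0
276 280 444 320.5
280 280 436 319.5
284 260 384 310.5
0.541 mid [326.  441.3] L [212.2 439.6] R [439.6 442.9] bottom [323.2 562.2]
0.5435 mid [331.9 441.4] L [218.1 439.7] R [445.5 443. ] bottom [329.3 562.3]
0.546 mid [337.8 441.4] L [224.  439.8] R [451.5 443.1] bottom [335.4 562.4]
finger [225.4 538.1]
finger [278.5 538.9]
finger [379.5 540.3]
finger [432.5 541. ]
```

>>> apply_moves(
  deltas=[
    {"fingers":40,"delta_pos":[-6,0.4,0],"angular":[0,0,0]},
    {"fingers":40,"delta_pos":[-14,1.0,0],"angular":[0,0,0]},
    {"fingers":40,"delta_pos":[-22,1.6,0],"angular":[0,0,0]},
    {"fingers":40,"delta_pos":[-30,2.0,0],"angular":[0,0,0]},
    {"fingers":40,"delta_pos":[-38,2.0,0],"angular":[0,0,0]},
    {"fingers":40,"delta_pos":[-46,2.0,0],"angular":[0,0,0]},
    {"fingers":40,"delta_pos":[-53,2.0,0],"angular":[0,0,0]},
    {"fingers":40,"delta_pos":[-58,2.0,0],"angular":[0,0,0]},
    {"fingers":40,"delta_pos":[-60,2.0,0],"angular":[0,0,0]},
    {"fingers":40,"delta_pos":[-60,2.0,0],"angular":[0,0,0]},
  ],
)

```text
clock: 5.1
tool_pos: [0.5445, -0.1126, 0.0256]
orientation: [-180.0, 0.0, -92.9]
force: [-0.7, -0.6, -0.4]
opening: 0.0401
gripper_force: 0.0
```

Run:
```python
from h import *
o=ctrl.get_obs(); print(o["tool_pos"],o["orientation"],o["clock"],o["force"])
a=ctrl.snapshot("scene")[100:280,220:480,::-1]; b=ctrl.snapshot("side")[150:300,230:430,::-1]
im=np.vstack([cv2.resize(a,(433,300),interpolation=2),cv2.resize(b,(433,300),interpolation=2)])
cv2.imwrite("pics/s2.png",im)
```

```text
[ 0.54454507 -0.11256081  0.02556292] [-1.79997197e+02  3.83124855e-03 -9.28547480e+01] 5.1 [-0.68910277 -0.55520187 -0.39214374]
```

View pics/s2.png

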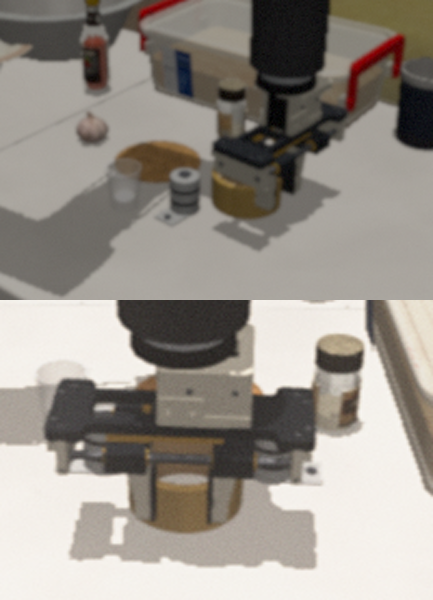

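The tape sits upright in the cradle just before the posts, at bottom-picture columns 128–243. The TCP is within 0.5 mm of the middle line, so I'll keep going slowly.

>>> apply_moves(
  deltas=[
    {"fingers":40,"delta_pos":[-5,0,0],"angular":[0,0,0]},
    {"fingers":40,"delta_pos":[-11,0,0],"angular":[0,0,0]},
    {"fingers":40,"delta_pos":[-17,0,0],"angular":[0,0,0]},
    {"fingers":40,"delta_pos":[-23,0,0],"angular":[0,0,0]},
    {"fingers":40,"delta_pos":[-29,0,0],"angular":[0,0,0]},
    {"fingers":40,"delta_pos":[-35,0,0],"angular":[0,0,0]},
    {"fingers":40,"delta_pos":[-41,0,0],"angular":[0,0,0]},
    {"fingers":40,"delta_pos":[-47,0,0],"angular":[0,0,0]},
  ],
)

```text
clock: 6.0
tool_pos: [0.5469, -0.0654, 0.0256]
orientation: [-180.0, -0.0, -92.9]
force: [0.1, -0.9, 0.3]
opening: 0.0399
gripper_force: 0.5
```

>>> apply_moves(
  deltas=[
    {"fingers":40,"delta_pos":[-5,0,0],"angular":[0,0,0]},
    {"fingers":40,"delta_pos":[-12,0,0],"angular":[0,0,0]},
    {"fingers":40,"delta_pos":[-19,0,0],"angular":[0,0,0]},
    {"fingers":40,"delta_pos":[-26,0,0],"angular":[0,0,0]},
    {"fingers":40,"delta_pos":[-33,0,0],"angular":[0,0,0]},
    {"fingers":40,"delta_pos":[-40,0,0],"angular":[0,0,0]},
    {"fingers":40,"delta_pos":[-47,0,0],"angular":[0,0,0]},
    {"fingers":40,"delta_pos":[-54,0,0],"angular":[0,0,0]},
    {"fingers":40,"delta_pos":[-61,0,0],"angular":[0,0,0]},
    {"fingers":40,"delta_pos":[-67,0,0],"angular":[0,0,0]},
  ],
)

```text
clock: 7.0
tool_pos: [0.5502, 0.0016, 0.0256]
orientation: [-180.0, -0.0, -92.9]
force: [0.3, -0.7, -0.4]
opening: 0.0404
gripper_force: 0.5
```

Run:
```python
from h import *
a=ctrl.snapshot("scene")[100:280,220:480,::-1]; b=ctrl.snapshot("side")[130:280,230:430,::-1]
im=np.vstack([cv2.resize(a,(433,300),interpolation=2),cv2.resize(b,(433,300),interpolation=2)])
cv2.imwrite("pics/s3.png",im)
```

```text
(no output)
```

View pics/s3.png

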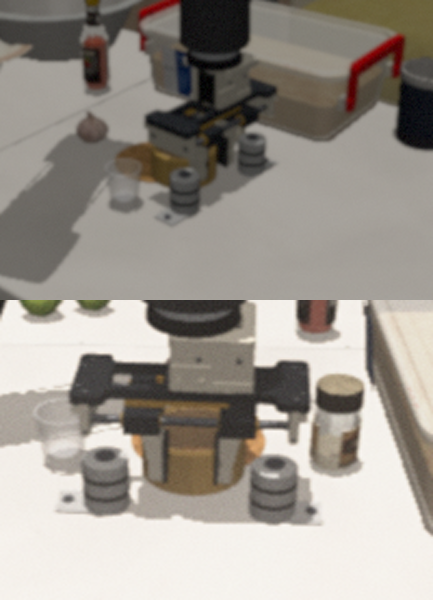

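The tape is through the gap and flat, partly over the mat, and nothing else has moved. About 53 mm remain, slowing down at the end.

>>> apply_moves(
  deltas=[
    {"fingers":40,"delta_pos":[-6,0,0],"angular":[0,0,0]},
    {"fingers":40,"delta_pos":[-13,0,0],"angular":[0,0,0]},
    {"fingers":40,"delta_pos":[-20,0,0],"angular":[0,0,0]},
    {"fingers":40,"delta_pos":[-27,0,0],"angular":[0,0,0]},
    {"fingers":40,"delta_pos":[-34,0,0],"angular":[0,0,0]},
    {"fingers":40,"delta_pos":[-40,0,0],"angular":[0,0,0]},
    {"fingers":40,"delta_pos":[-46,0,0],"angular":[0,0,0]},
    {"fingers":40,"delta_pos":[-50,0,0],"angular":[0,0,0]},
    {"fingers":40,"delta_pos":[-53,0,0],"angular":[0,0,0]},
    {"fingers":40,"delta_pos":[-53,0,0],"angular":[0,0,0]},
  ],
)

```text
clock: 8.1
tool_pos: [0.553, 0.0543, 0.0256]
orientation: [-180.0, 0.0, -92.9]
force: [-0.7, -0.1, -0.4]
opening: 0.0399
gripper_force: 0.0
```

>>> apply_moves(
  deltas=[
    {"fingers":40,"delta_pos":[8,0,0],"angular":[0,0,0]},
    {"fingers":40,"delta_pos":[20,0,0],"angular":[0,0,0]},
    {"fingers":40,"delta_pos":[20,0,-20],"angular":[0,0,0]},
    {"fingers":40,"delta_pos":[20,0,-60],"angular":[0,0,0]},
    {"fingers":40,"delta_pos":[20,0,-100],"angular":[0,0,0]},
    {"fingers":40,"delta_pos":[60,0,-125],"angular":[0,0,0]},
    {"fingers":40,"delta_pos":[105,0,-140],"angular":[0,0,0]},
    {"fingers":40,"delta_pos":[150,0,-150],"angular":[0,0,0]},
    {"fingers":40,"delta_pos":[190,0,-150],"angular":[0,0,0]},
    {"fingers":40,"delta_pos":[230,0,-150],"angular":[0,0,0]},
  ],
)

```text
clock: 9.1
tool_pos: [0.5405, -0.1785, 0.1762]
orientation: [-179.9, 0.0, -92.9]
force: [0.7, 0.5, 0.3]
opening: 0.0399
gripper_force: 0.0
```

Run:
```python
from h import *
a=ctrl.snapshot("scene")[100:280,220:480,::-1]; b=ctrl.snapshot("side")[130:280,230:430,::-1]
im=np.vstack([cv2.resize(a,(433,300),interpolation=2),cv2.resize(b,(433,300),interpolation=2)])
cv2.imwrite("pics/s4.png",im)
```

```text
(no output)
```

View pics/s4.png

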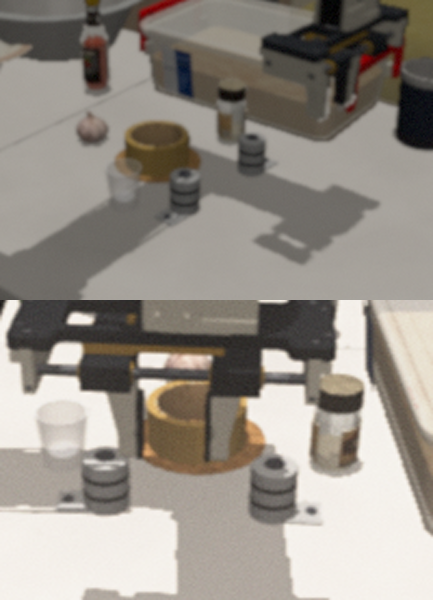

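The scene view shows the tape flat on the mat, with cork visible all round: tape columns 124–189, mat 115–200. The jar, glass and garlic are where they were, and the gripper is clear.

```bash
python3 -c "
from plant import ctrl
print(ctrl.close_job())"
```

```text
the job is handed in; nothing more can be done
None
```

The tape was pushed flat through the gap and sits wholly on the cork mat, with the jar, glass and garlic unmoved in the last picture; the job was handed in after about 9 s of robot time, and no verdict came back.

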